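# Pin a clamshell cassette holder shut and keep it pressed

## Task

Look which of the two nests of the open clamshell holder has the test cassette in it (the other has only a short blank). Fold the lid down, then take the steel pin from its block and push it, collar down on the lid, through the lid hole and the base hole on the cassette's side; a spring lifts the lid, so finish while still holding the pin and pressing it down firmly, so that the lid stays fully shut. Leave the cassette in its nest and do not disturb the bottle, the cup and the pouch.

Things in the scene. Friction and masses are not known exactly. Their poses are not given: they have to be found in the camera images.
- jig: lower half of the clamshell holder, aluminium, fixed, 150 x 130 x 32 mm (x, y, z). Origin at the centre of its underside; x points from the front edge (robot side) to the hinge side, y to the left seen from the robot, z up. Two nests side by side, long along x, centred at y = +38 and -38 mm: one holds the cassette, the other the blank. A pin hole lies in front of each nest.
- lid (a joint): angle of the hinged upper half (lid): 0 = fully shut, positive = opened upward and away from the robot (at 1.57 it stands upright). It starts at 1.0 to 1.35, stiff enough to stay where it is left. When down and let go it rests at about 0.055 on the spring plunger.
- lid_hinge (a point): point on the hinge axis at mid width, 66 mm behind the jig's origin, 32 mm up; the axis runs along the jig's y. The frame turns with the lid: a white plate with a long window over each nest, from x = -13 to -149 mm (free edge), 130 mm wide (y), 12 mm thick, z = 0 (inner face) to +12 mm (outer face, on top when shut).
- plunger_top (a point): top of a steel spring plunger, 8 mm thick, that stands 7 mm out of the lower half between the two pin holes and presses the lid up; about 6 N at a lid hole presses the lid fully shut against it
- lid_edge (a point): middle of the lid's free front edge, on its outer face (the top face when shut)
- lid_hole_left (a point): centre of the lid's left (+y) pin hole, at the outer face of the lid; 13 mm wide, right through the 12 mm lid, 27 mm from the free edge. Lies over the base hole when the lid is shut. Its z is the outward normal of the lid.
- lid_hole_right (a point): the same for the lid's right (-y) pin hole
- base_hole_left (a point): mouth of the left (+y) pin hole of the lower half, at its top face: 12 mm wide, 30 mm deep, vertical
- base_hole_right (a point): the same for the right (-y) pin hole
- cassette_center (a point): centre of the test cassette, a flat white plastic strip with a well and a window, 70 x 21 x 6 mm, lying loose in one of the two nests, long along the jig's x
- blank_center (a point): centre of the blank, a plain white plate 40 x 20 x 5 mm, lying in the other nest
- pin_knob (a point): the steel pin, at mid height of its grip knob, which is 16 mm in diameter and 28 mm tall; z is the pin's axis, up. Below the knob a collar 24 mm in diameter and 4 mm thick (its underside 18 mm below this point), below that a shank 10 mm in diameter and 34 mm long with a tapered foot. 60 g. It starts upright in its block.
- pin_collar (a point): underside of the pin's collar, on its axis
- pin_tip (a point): lower end of the pin's shank, 52 mm below the middle of the knob
- holder: the pin's block, grey plastic, fixed, 50 x 50 x 42 mm, origin at the centre of its underside; the pin stands in a vertical hole 12 mm wide at its centre, its collar on the block's top, its knob wholly above
- bottle: bystander: small white dropper bottle with a coloured cap, 25 mm across, 74 mm tall, origin under its centre
- cup: bystander: sample cup, 58 mm across, 70 mm tall, origin under its centre
- pouch: bystander: flat foil pouch, 121 x 63 x 14 mm, origin under its centre

How it is judged:
On the way, in this order (a step that is already met when the one before it is completed fails the run):
1. the lid is folded down onto the spring plunger (joint below 0.12) with the pin still in its block (value of joint lid below 0.12 rad and distance between pin_tip and holder below 0.02 m), for 0.2 s.
2. the pin has passed through the lid hole into the base hole on the cassette's side (((y of cassette_center in the frame of jig above 0.02 m and horizontal distance between pin_tip and base_hole_left below 0.004 m) or (y of cassette_center in the frame of jig below -0.02 m and horizontal distance between pin_tip and base_hole_right below 0.004 m)) and angle between the z axis of pin_tip and the z axis of jig, either way round below 0.1 rad and z of pin_tip in the frame of jig below 0.028 m), for 0.1 s.
At the end, for the whole second after the job is handed in: Lid shut (below 0.025 rad); pin upright (0.1 rad) in the base hole on the cassette's side (tip within 4 mm of its axis), collar less than 49 mm above the jig's underside (lid top: 44); fingers on the pin (over 2 N), pin pressing the lid with over 3 N; cassette in its nest (10 mm) (((y of cassette_center in the frame of jig above 0.02 m and horizontal distance between pin_tip and base_hole_left below 0.004 m) or (y of cassette_center in the frame of jig below -0.02 m and horizontal distance between pin_tip and base_hole_right below 0.004 m)) and angle between the z axis of pin_tip and the z axis of jig, either way round below 0.1 rad and value of joint lid below 0.025 rad and z of pin_collar in the frame of jig below 0.049 m and contact force between the fingers and pin above 2 N and contact force between pin and lid above 3 N and x of cassette_center in the frame of jig between -0.01 and 0.01 m and z of cassette_center in the frame of jig between 0.02 and 0.036 m); the arm keeps its last pose, push and grip.
It fails at once if the bottle is moved by more than 3 cm or knocked over (distance of bottle from where it was at the start of the episode above 0.03 m or angle between bottle's own z axis and vertical above 0.5 rad).
It fails at once if the cup is moved by more than 3 cm or knocked over (distance of cup from where it was at the start of the episode above 0.03 m or angle between cup's own z axis and vertical above 0.5 rad).
It fails at once if the pouch is moved by more than 3 cm or knocked over (distance of pouch from where it was at the start of the episode above 0.03 m or angle between pouch's own z axis and vertical above 0.5 rad).
It also fails if it takes over 64 s, if anything falls off the work surface, if the arm or the gripper's body presses on something with over 40 N, if the wrist force passes 120 N, or if a joint passes its speed limit or range.

## Robot

A 6-joint arm with a two-finger parallel gripper is mounted at the origin on a cart in front of the work surface, level with it; the furniture and walls round the work are solid. World frame = base frame: x ahead of the robot, y to its left, z up, the work surface at z = 0. Lengths are in m, angles in rad, forces in N, time in s.
With the tool pointing down it reaches from about 0.35 to 0.95 m from the base axis. Payload 17.4 kg.
Tool frame: the origin (TCP) lies on the front face of the gripper's body, between the roots of the fingers; the fingertips stand 84 mm ahead of it and the grasp point (between the pads) lies 65 mm ahead of it (ctrl.hold_point_z is the x of the grasp point in the tool frame, in m); x points along the fingers, y is the direction in which the jaws open and shut, and the axes are right-handed (so a half turn about x gives the same grasp; the last joint's range is limited). The gripper opens to 93 mm and grips with 3 to 60 N. Pads are 15 mm wide; open, the fingers measure 128 mm over their backs; the gripper's body (75 mm by 188 mm) begins 65 mm behind the grasp point.
Start: joints at [-1.204, 0.116, 1.442, -0, 1.584, -0.038], TCP at [0.266, -0.62, 0.303] pointing down, gripper open.
Joint ranges: [-2.83, 2.83], [-0.83, 2.19], [0.07, 2.5], [-1.14, 4.28], [0.01, 3], [-2.97, 2.97]. Speed limits (rad/s): [1.89, 1.89, 2.22, 3.14, 3.14, 3.14].

## Interface

Orientations are given as [roll, pitch, yaw] about the fixed x, y, z axes, in that order (R = Rz(yaw) Ry(pitch) Rx(roll)).
In Python, from workcell import ctrl gives the robot as it stands. The module is installed in compiled form; this text tells all that it offers.
- The arm moves only by the tool jog_arm, never from a script. Its argument "rows" is a list of rows, each an object of numbers: "ax", "ay", "az": the turn, a rotation vector about the tool's x, y, z in rad; "dx", "dy", "dz": the shift along the tool's x, y, z in m; "grip": the finger opening in m, from 0 to 0.093. In form: [{"ax": .., "ay": .., "az": .., "dx": .., "dy": .., "dz": .., "grip": ..}, ...]. A call has 1 to 10 rows; each row is the pose to reach, as a shift and turn from the pose measured when the call began, along the tool's axes at that moment; what a row does not reach only later rows make up. A row lasts 1/8 s, in which the tool goes at most 62.5 mm and 10.7 degrees, less where a joint would pass 70% of its speed; a pose out of reach is approached as far as the arm can. A call with a gripper value outside its range is refused whole. The fingers move at their own pace and stop on an object; "squeeze" is the grip in N (left out, the last holds). Time passes only in rows, so rows that repeat a pose let the fingers close. It gives the time, the measured TCP pose, the force and the opening at its end, in the units of the state.
- ctrl.sense(): the state, without advancing time (a new reading comes with each control period).
- ctrl.grab_frame(name): name is "side" or "top" or "wrist"; returns (picture, depth): 420x560x3 uint8, red, green, blue; 420x560 float32, m along the optical axis (not along the pixel's ray), 0 where there is no reading.
- ctrl.camera_info(name): a dict with "intrinsics" (3x3 intrinsics, pixels), "k1" (the pictures are not rectified: a ray, as slopes to the right and down, at radius r is drawn at 1 + k1 r^2 times it, then the intrinsics apply), "xyz" and "attitude" of the camera in the world; the wrist camera has in their place "hand_eye" (4x4, takes a point from camera to tool coordinates, whose origin is the TCP and whose axes are the tool frame's). Camera axes: x right, y up, looking along -z (the intrinsics and any distortion apply to the point x, -y, -z); pixel columns grow to the right and rows downward; lengths in m; the calibration is good to about 2 mm. A picture is of the moment at which its call begins: read the wrist's pose just before it. camera_info takes no time and is no camera call.
- ctrl.sign_off(): hands the job in, once; it reports no verdict.
Trained networks look in the newest picture that a camera, given by its name, has taken for a name from the list of things; names that differ only in an ending like _2 or _b are one class to them, and where a whole thing is asked for, a point or a joint stands for the part that bears it (a point fixed in the world has none). Each returns a list of dicts, best first, with "score" (0 to 1); they miss things now and then, are a little off and sometimes report something else, mostly with a low value. They report only what shows in the picture. A call takes as long as a camera call.
- ctrl.recognise(camera, target): "centre" ([x, y, z] in m, in world coordinates, good to about 4 mm: the middle of the surface that is visible of it).
- ctrl.landmark_of(camera, target): "centre" ([x, y, z] in m, in world coordinates, good to about 4 mm: a listed point, or the origin of a listed thing).
The state is a dict: "t": time; "joint_pos": joint angles; "qd": joint speeds; "effort": joint torques, N m; "tcp_pos": TCP position; "orientation": TCP orientation; "ft_force": force on the tool from outside, world axes, zero at the start; "wrist_torque": the same for the moment, N m; "width": finger opening in m.
Only numpy, scipy, OpenCV 4.12 (cv2) and the standard library are available. Lean on these libraries where they do the work, as an engineer would, in place of code of your own. Each camera call takes 0.05 s, during which the arm holds its last target.

## Working session

There is one attempt and no reset: what is moved stays moved. The work goes in short steps, Python scripts to look and compute and a tool call to move; the robot and the scene stay as the last step left them, time stands still between calls to the robot, and variables do not carry over. Pictures are saved under pics/ and viewed, and the job is handed in when it is done.

Besides the shell and the picture viewer there is one more tool, called after ">>>" as name([rows], argument=value, ...), one row to a line, values as JSON. jog_arm: Moves the arm, as the interface text tells. Its arguments: {"type":"object","properties":{"rows":{"type":"array","items":{"type":"object","properties":{"ax":{"type":"number"},"ay":{"type":"number"},"az":{"type":"number"},"dx":{"type":"number"},"dy":{"type":"number"},"dz":{"type":"number"},"grip":{"type":"number"}}}},"squeeze":{"type":"number"}},"required":["rows"]}

```bash
mkdir -p pics; ls
cat > h.py <<'E'
import numpy as np, cv2
from scipy.spatial.transform import Rotation as R
from workcell import ctrl
def save(cam,n):
    p,d=ctrl.grab_frame(cam); cv2.imwrite(f'pics/{n}.png',p[:,:,::-1]); np.save(f'pics/{n}.npy',d); return p,d
E
python3 - <<'E'
from h import *
print(ctrl.sense())
for c in ['side','top','wrist']:
    print(c,ctrl.camera_info(c)); save(c,c+'0')
for n in ['jig','cassette_center','blank_center','lid_hinge','lid_edge','lid_hole_left','lid_hole_right','base_hole_left','base_hole_right','plunger_top','pin_knob','pin_tip','holder','bottle','cup','pouch']:
    for c in ['top','side']:
        r=ctrl.landmark_of(c,n); print(n,c,[(np.round(x['centre'],4).tolist(),round(x['score'],2)) for x in r[:2]])
print(ctrl.sense()['t'])
E
```

```text
pics
{'t': 0.0, 'joint_pos': array([-1.20384380e+00,  1.16474052e-01,  1.44224221e+00,  2.40606035e-05,
        1.58400429e+00, -3.77856834e-02]), 'qd': array([ 0.00043784, -0.00103646,  0.00224248,  0.00093827, -0.00110891,
        0.00266012]), 'effort': array([ 2.57934107e-04, -7.21269751e+01, -6.22603083e+01,  7.79842841e-02,
        2.38578703e-02, -7.50685717e-05]), 'tcp_pos': array([ 0.26576845, -0.62036433,  0.30202749]), 'orientation': array([-1.62990942,  1.56966817,  1.91642175]), 'ft_force': array([ 1.07572147,  0.54337892, -0.10980972]), 'wrist_torque': array([-0.02422016,  0.03225062,  0.0473415 ]), 'width': 0.09294304783041005}
side {'intrinsics': array([[444.11952212,   0.        , 278.13146786],
       [  0.        , 444.11952212, 211.32535803],
       [  0.        ,   0.        ,   1.        ]]), 'k1': 0.05062965131596454, 'xyz': array([ 0.32833924, -1.16815043,  0.52011421]), 'attitude': array([ 1.20660794,  0.01261937, -0.20321512])}
top {'intrinsics': array([[420.24785695,   0.        , 275.76924114],
       [  0.        , 420.24785695, 211.76565306],
       [  0
[... 1895 characters left out ...]
p []
plunger_top side []
pin_knob top [([0.4977, -0.1727, 0.0621], 0.4)]
pin_knob side [([0.4981, -0.1727, 0.0598], 0.68)]
pin_tip top []
pin_tip side [([0.5036, -0.1732, 0.0054], 0.68), ([0.4449, -0.4248, -0.0016], 0.55)]
holder top [([0.4971, -0.1749, -0.0002], 0.79)]
holder side [([0.4978, -0.1706, -0.0015], 0.8)]
bottle top [([0.6634, -0.3657, -0.0022], 0.56)]
bottle side [([0.6598, -0.3669, -0.0009], 0.76), ([0.5962, 0.0075, 0.0375], 0.69)]
cup top [([0.4929, 0.354, 0.0006], 0.92), ([0.4467, -0.4246, -0.0017], 0.44)]
cup side [([0.4943, 0.3559, 0.0011], 0.8)]
pouch top [([0.4479, -0.423, 0.0023], 0.62)]
pouch side [([0.4479, -0.4215, 0.0034], 0.66), ([0.5995, 0.0056, 0.0355], 0.5)]
1.75
```

View pics/top0.png

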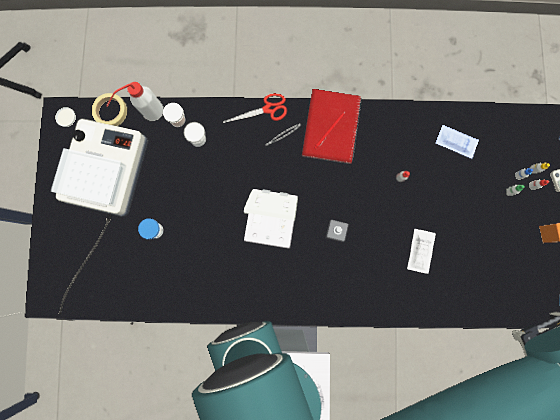

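View pics/side0.png

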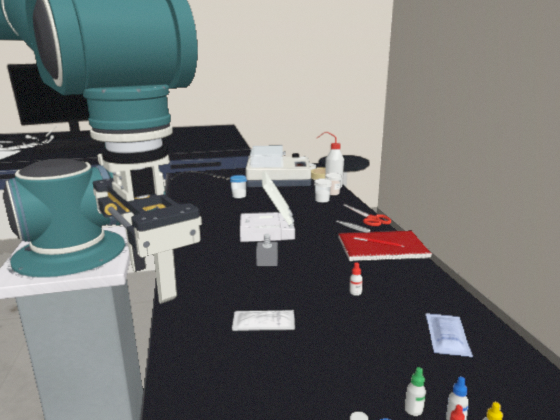

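Run:
```python
import cv2,numpy as np
a=cv2.imread('pics/top0.png')[175:260,230:360];b=cv2.imread('pics/side0.png')[165:280,220:320]
a=cv2.resize(a,(780,510),interpolation=cv2.INTER_CUBIC);cv2.imwrite('pics/za.png',a)
cv2.imwrite('pics/zb.png',cv2.resize(b,(520,598),interpolation=cv2.INTER_CUBIC))
```

```text
(no output)
```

View pics/za.png

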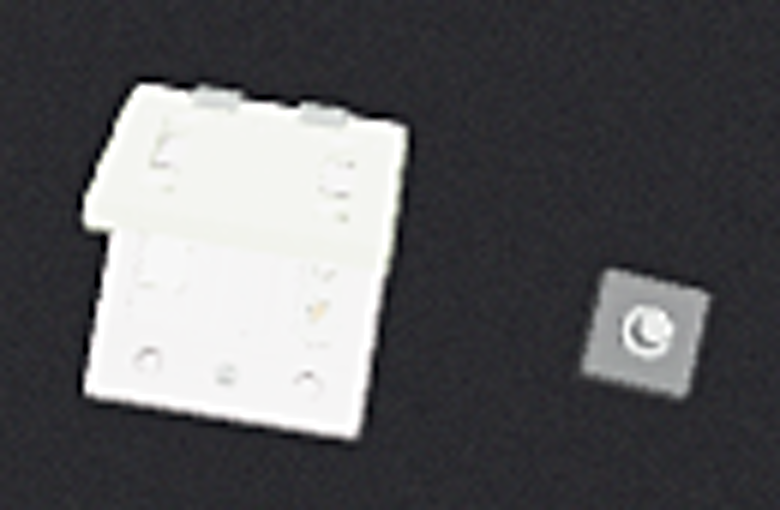

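View pics/zb.png

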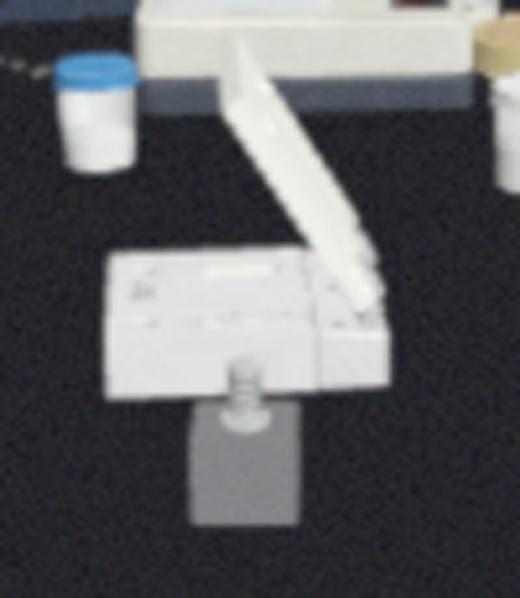

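```bash
cat >> h.py <<'E'
def cur():
    s=ctrl.sense(); return np.array(s['tcp_pos']),R.from_euler('xyz',s['orientation']).as_matrix(),s
def down(yaw_zdir):
    # tool x down, tool z pointing horizontally at angle yaw_zdir
    x=np.array([0,0,-1.]);z=np.array([np.cos(yaw_zdir),np.sin(yaw_zdir),0]);return np.c_[x,np.cross(z,x),z]
def plan(p,Rt):
    p0,R0,s=cur(); d=R0.T@(np.array(p)-p0); a=R.from_matrix(R0.T@Rt).as_rotvec()
    print('d',np.round(d,4),'a',np.round(a,4),'t',s['t'],'dist',np.linalg.norm(d),'ang',np.degrees(np.linalg.norm(a)))
def wproj(c2w_R,t,X,ci):
    pass
def campose(cam):
    ci=ctrl.camera_info(cam)
    if cam=='wrist':
        p,Rt,_=cur(); H=np.array(ci['hand_eye']); return Rt@H[:3,:3],Rt@H[:3,3]+p,ci
    return R.from_euler('xyz',ci['attitude']).as_matrix(),np.array(ci['xyz']),ci
def pix2ray(u,v,ci):
    K=ci['intrinsics'];xd=(u-K[0,2])/K[0,0];yd=(v-K[1,2])/K[1,1]
    rd=np.hypot(xd,yd);r=rd
    for _ in range(20): r=rd/(1+ci['k1']*r*r)
    f=1/(1+ci['k1']*r*r);return np.array([xd*f,-yd*f,-1])
def pix2z(u,v,z,cam,pose=None):
    Rc,t,ci=pose or campose(cam); d=Rc@pix2ray(u,v,ci); return t+d*(z-t[2])/d[2]
def pix2d(u,v,depth,cam,pose=None):
    Rc,t,ci=pose or campose(cam); return t+Rc@pix2ray(u,v,ci)*depth
def proj(X,cam,pose=None):
    Rc,t,ci=pose or campose(cam); c=Rc.T@(np.array(X)-t); x,y=c[0]/-c[2],-c[1]/-c[2]; r2=x*x+y*y;f=1+ci['k1']*r2;K=ci['intrinsics']
    return K[0,0]*x*f+K[0,2],K[1,1]*y*f+K[1,2]
E
python3 - <<'E'
from h import *
p,Rt,s=cur();print(Rt.round(3))
plan([0.45,-0.04,0.30],down(-0.145))
plan([0.62,0.01,0.29],down(-0.145))
E
```

```text
[[-0.     0.394 -0.919]
 [ 0.    -0.919 -0.394]
 [-1.    -0.     0.   ]]
d [ 0.0027 -0.461  -0.3979] a [-2.5918e+00 -0.0000e+00  1.0000e-04] t 1.75 dist 0.6089901810386451 ang 148.49825669550427
d [ 0.0127 -0.44   -0.5739] a [-2.5918e+00 -0.0000e+00  1.0000e-04] t 1.75 dist 0.7232533097999431 ang 148.49825669550427
```

Run:
```python
from h import *
plan([0.58,0.0076,0.30],down(np.pi-0.15))
```

```text
d [ 0.0027 -0.4536 -0.5362] a [0.5548 0.     0.    ] t 1.75 dist 0.7022712155548444 ang 31.78822230613301
```

>>> jog_arm([
  {"dx": 0.003, "dy": -0.454, "dz": -0.536, "ax": 0.555, "grip": 0},
  {"dx": 0.003, "dy": -0.454, "dz": -0.536, "ax": 0.555, "grip": 0},
  {"dx": 0.003, "dy": -0.454, "dz": -0.536, "ax": 0.555, "grip": 0},
  {"dx": 0.003, "dy": -0.454, "dz": -0.536, "ax": 0.555, "grip": 0},
  {"dx": 0.003, "dy": -0.454, "dz": -0.536, "ax": 0.555, "grip": 0},
  {"dx": 0.003, "dy": -0.454, "dz": -0.536, "ax": 0.555, "grip": 0},
  {"dx": 0.003, "dy": -0.454, "dz": -0.536, "ax": 0.555, "grip": 0},
  {"dx": 0.003, "dy": -0.454, "dz": -0.536, "ax": 0.555, "grip": 0},
  {"dx": 0.003, "dy": -0.454, "dz": -0.536, "ax": 0.555, "grip": 0},
  {"dx": 0.003, "dy": -0.454, "dz": -0.536, "ax": 0.555, "grip": 0},
])

```text
invalid input at $.rows[0]: expected keys ax, ay, az, dx, dy, dz, grip
```

Run:
```python
from h import *
save('wrist','w1'); p,Rt,s=cur();print(p,Rt.round(3),s['joint_pos'],s['width'],s['ft_force'])
plan([0.58,0.0076,0.30],down(np.pi-0.15))
```

```text
[ 0.26584609 -0.62047913  0.30276389] [[ 0.     0.394 -0.919]
 [-0.    -0.919 -0.394]
 [-1.     0.     0.   ]] [-1.20378777e+00  1.16024142e-01  1.44154521e+00 -5.77430552e-06
  1.58397129e+00 -3.78309769e-02] 0.09328341724307998 [ 0.32024796 -0.02140577 -0.54605333]
d [ 0.0027 -0.4536 -0.5361] a [ 5.548e-01 -0.000e+00 -1.000e-04] t 1.8 dist 0.7022703989664064 ang 31.789959338784517
```

View pics/w1.png

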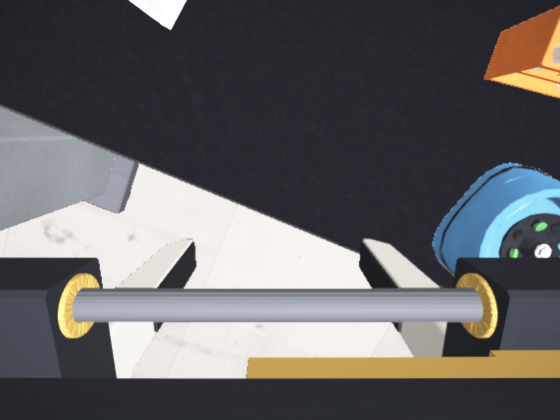

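>>> jog_arm([
  {"dx": 0.003, "dy": -0.454, "dz": -0.536, "ax": 0.555, "ay": 0, "az": 0, "grip": 0},
  {"dx": 0.003, "dy": -0.454, "dz": -0.536, "ax": 0.555, "ay": 0, "az": 0, "grip": 0},
  {"dx": 0.003, "dy": -0.454, "dz": -0.536, "ax": 0.555, "ay": 0, "az": 0, "grip": 0},
  {"dx": 0.003, "dy": -0.454, "dz": -0.536, "ax": 0.555, "ay": 0, "az": 0, "grip": 0},
  {"dx": 0.003, "dy": -0.454, "dz": -0.536, "ax": 0.555, "ay": 0, "az": 0, "grip": 0},
  {"dx": 0.003, "dy": -0.454, "dz": -0.536, "ax": 0.555, "ay": 0, "az": 0, "grip": 0},
  {"dx": 0.003, "dy": -0.454, "dz": -0.536, "ax": 0.555, "ay": 0, "az": 0, "grip": 0},
  {"dx": 0.003, "dy": -0.454, "dz": -0.536, "ax": 0.555, "ay": 0, "az": 0, "grip": 0},
  {"dx": 0.003, "dy": -0.454, "dz": -0.536, "ax": 0.555, "ay": 0, "az": 0, "grip": 0},
  {"dx": 0.003, "dy": -0.454, "dz": -0.536, "ax": 0.555, "ay": 0, "az": 0, "grip": 0},
])

```text
t: 3.05
tcp_pos: [0.5456, -0.0593, 0.3004]
orientation: [3.038, 1.57, -0.254]
ft_force: [0.2, -1.3, -0.3]
width: 0.0011
```

Run:
```python
from h import *
p,Rt,s=cur();print(p,Rt.round(3),s['joint_pos'],s['width'],s['ft_force'],s['t'])
plan([0.58,0.0076,0.30],down(np.pi-0.15))
```

```text
[ 0.54564065 -0.05927302  0.30041453] [[ 0.001 -0.15  -0.989]
 [-0.    -0.989  0.15 ]
 [-1.     0.    -0.001]] [-1.54651663e-01 -1.60112396e-01  1.71697404e+00 -7.94869194e-05
  1.58393240e+00  1.56625833e+00] 0.0010870186973668283 [ 0.17919868 -1.27937116 -0.2779731 ] 3.05
d [ 0.0004 -0.0713 -0.024 ] a [-0.0001 -0.0008 -0.0001] t 3.05 dist 0.07518468942488503 ang 0.04645098557441389
```

>>> jog_arm([
  {"dx": 0, "dy": -0.072, "dz": -0.025, "ax": 0, "ay": 0, "az": 0, "grip": 0},
  {"dx": 0, "dy": -0.072, "dz": -0.025, "ax": 0, "ay": 0, "az": 0, "grip": 0},
  {"dx": 0.04, "dy": -0.072, "dz": -0.025, "ax": 0, "ay": 0, "az": 0, "grip": 0},
  {"dx": 0.081, "dy": -0.072, "dz": -0.025, "ax": 0, "ay": 0, "az": 0, "grip": 0},
  {"dx": 0.081, "dy": -0.072, "dz": -0.025, "ax": 0, "ay": 0, "az": 0, "grip": 0},
])

```text
t: 3.68
tcp_pos: [0.5801, 0.0076, 0.2168]
orientation: [0.199, 1.567, -3.093]
ft_force: [-0.3, 0.5, 1.0]
width: 0.0001
```

Run:
```python
from h import *
p,Rt,s=cur();print(p,s['ft_force'],s['t'])
save('side','s1')
a=cv2.imread('pics/s1.png')[100:280,180:380];cv2.imwrite('pics/s1z.png',cv2.resize(a,(660,594),interpolation=cv2.INTER_CUBIC))
H=np.array([.5997,.0047,.032]);u=np.array([np.cos(.15),-np.sin(.15),0]);
for a in [1.01,.9,.75,.6,.45,.3,.2,.1,.05]:
    r=.115; X=H+u*(-r*np.cos(a)+.012*np.sin(a)+.0075)+[0,0,r*np.sin(a)+.012*np.cos(a)+.084]
    print(a,(Rt.T@(X-p)).round(4))
```

```text
[0.58006827 0.00764189 0.21680471] [-0.29383297  0.54688931  1.00882452] 3.675
1.01 [-0.0029 -0.      0.0237]
0.9 [ 0.0034 -0.      0.0347]
0.75 [ 0.0138 -0.      0.0486]
0.6 [ 0.0262 -0.      0.0607]
0.45 [ 0.0403 -0.      0.0708]
0.3 [ 0.0557 -0.      0.0787]
0.2 [ 0.0665 -0.      0.0827]
0.1 [ 0.0777 -0.      0.0856]
0.05 [ 0.0834 -0.      0.0866]
```

View pics/s1z.png

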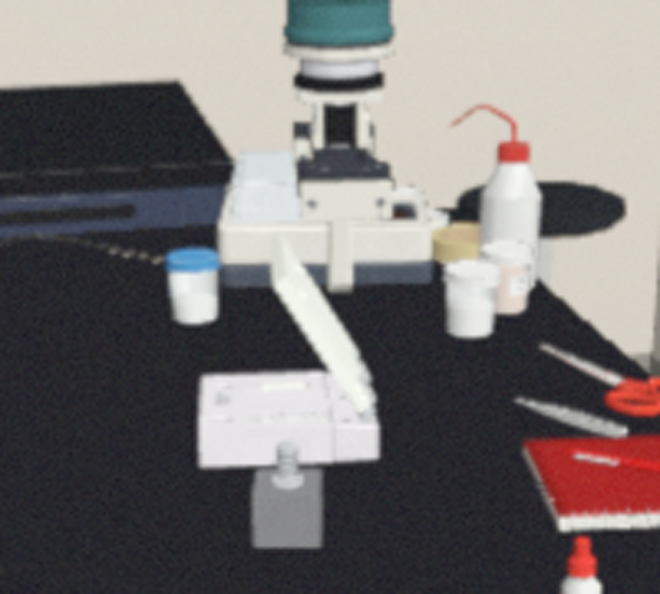

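>>> jog_arm([
  {"dx": -0.003, "dy": 0, "dz": 0.022, "ax": 0, "ay": 0, "az": 0, "grip": 0},
  {"dx": 0.003, "dy": 0, "dz": 0.035, "ax": 0, "ay": 0, "az": 0, "grip": 0},
  {"dx": 0.014, "dy": 0, "dz": 0.049, "ax": 0, "ay": 0, "az": 0, "grip": 0},
  {"dx": 0.026, "dy": 0, "dz": 0.061, "ax": 0, "ay": 0, "az": 0, "grip": 0},
  {"dx": 0.04, "dy": 0, "dz": 0.071, "ax": 0, "ay": 0, "az": 0, "grip": 0},
  {"dx": 0.056, "dy": 0, "dz": 0.079, "ax": 0, "ay": 0, "az": 0, "grip": 0},
])

```text
t: 4.47
tcp_pos: [0.5022, 0.0195, 0.1627]
orientation: [0.753, 1.57, -2.539]
ft_force: [0.9, 0.1, 0.4]
width: 0.0005
```

Run:
```python
from h import *
p,Rt,s=cur();print(p,s['ft_force'],s['t'])
save('side','s2')
a=cv2.imread('pics/s2.png')[100:280,180:380];cv2.imwrite('pics/s2z.png',cv2.resize(a,(660,594),interpolation=cv2.INTER_CUBIC))
H=np.array([.5997,.0047,.032]);u=np.array([np.cos(.15),-np.sin(.15),0]);
for a in [.3,.2,.1,.05]:
    r=.115; X=H+u*(-r*np.cos(a)+.012*np.sin(a)+.0075)+[0,0,r*np.sin(a)+.012*np.cos(a)+.084]
    print(a,(Rt.T@(X-p)).round(4))
```

```text
[0.50223636 0.01951805 0.16268411] [0.92147056 0.05356119 0.43376601] 4.475
0.3 [0.0012 0.0001 0.0002]
0.2 [0.0121 0.0001 0.0042]
0.1 [0.0233 0.0001 0.0071]
0.05 [0.029  0.0001 0.0082]
```

View pics/s2z.png

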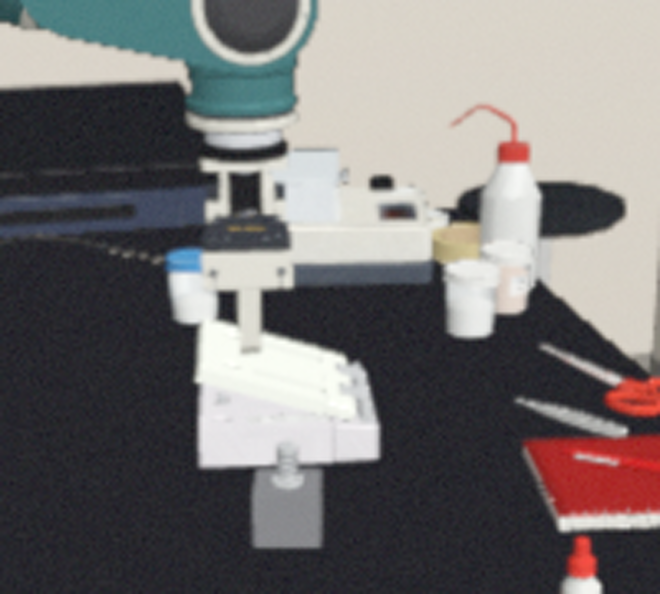

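The lid is following the finger, at about 0.3 rad; continue down.

>>> jog_arm([
  {"dx": 0.012, "dy": 0, "dz": 0.004, "ax": 0, "ay": 0, "az": 0, "grip": 0},
  {"dx": 0.023, "dy": 0, "dz": 0.007, "ax": 0, "ay": 0, "az": 0, "grip": 0},
  {"dx": 0.03, "dy": 0, "dz": 0.008, "ax": 0, "ay": 0, "az": 0, "grip": 0},
  {"dx": 0.031, "dy": 0, "dz": 0.008, "ax": 0, "ay": 0, "az": 0, "grip": 0},
  {"dx": 0.031, "dy": 0, "dz": 0.008, "ax": 0, "ay": 0, "az": 0, "grip": 0},
])

```text
t: 5.15
tcp_pos: [0.4931, 0.0208, 0.1295]
orientation: [0.221, 1.567, -3.072]
ft_force: [-1.8, 0.9, 2.4]
width: 0.0006
```

Run:
```python
from h import *
p,Rt,s=cur();print(p,s['ft_force'],s['t'])
plan([.4975-.005,-.173,.30],down(np.pi-.15))
save('side','s3')
a=cv2.imread('pics/s3.png')[160:260,200:340];cv2.imwrite('pics/s3z.png',cv2.resize(a,(700,500),interpolation=cv2.INTER_CUBIC))
```

```text
[0.49310668 0.02080639 0.12954363] [-1.77231819  0.88593426  2.36681379] 5.15
d [-0.1704  0.1918 -0.0279] a [-0.0006  0.0033 -0.0007] t 5.15 dist 0.258102027122884 ang 0.19676740674513618
```

View pics/s3z.png

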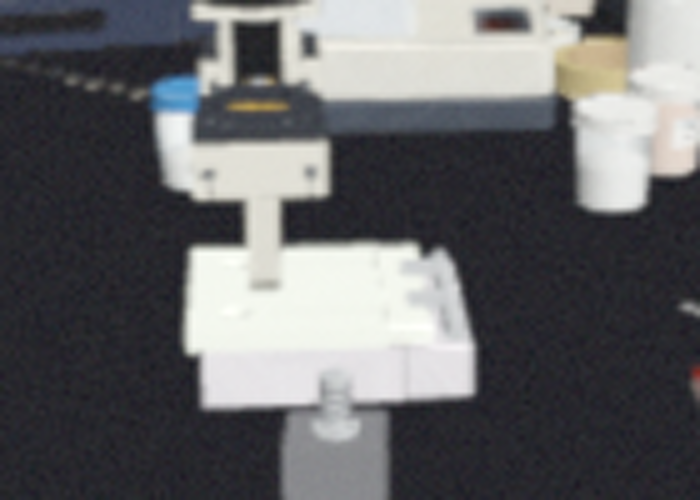

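>>> jog_arm([
  {"dx": 0, "dy": 0, "dz": 0, "ax": 0, "ay": 0, "az": 0, "grip": 0},
  {"dx": 0, "dy": 0, "dz": 0, "ax": 0, "ay": 0, "az": 0, "grip": 0},
  {"dx": -0.04, "dy": 0, "dz": 0, "ax": 0, "ay": 0, "az": 0, "grip": 0},
  {"dx": -0.07, "dy": 0.04, "dz": 0.0, "ax": 0, "ay": 0, "az": 0, "grip": 0.093},
  {"dx": -0.07, "dy": 0.04, "dz": 0.0, "ax": 0, "ay": 0, "az": 0, "grip": 0.093},
  {"dx": -0.07, "dy": 0.04, "dz": 0.0, "ax": 0, "ay": 0, "az": 0, "grip": 0.093},
  {"dx": -0.07, "dy": 0.04, "dz": 0.0, "ax": 0, "ay": 0, "az": 0, "grip": 0.093},
])

```text
t: 6.08
tcp_pos: [0.4871, -0.0181, 0.1985]
orientation: [0.14, 1.566, 3.131]
ft_force: [-0.1, -0.7, -0.0]
width: 0.0357
```

Run:
```python
from h import *
p,Rt,s=cur();print(p,s['ft_force'],s['t'],s['width'])
save('wrist','w3')
for n in ['lid_hole_right','lid_hole_left','cassette_center','blank_center','lid_edge']:
    r=ctrl.landmark_of('wrist',n); print(n,[(np.round(x['centre'],4).tolist(),round(x['score'],2),np.round(proj(x['centre'],'wrist'),0)) for x in r[:2]])
```

```text
[ 0.48712285 -0.01813261  0.19848   ] [-0.06148371 -0.65782645 -0.02884826] 6.075 0.035655036976207595
lid_hole_right [([0.4754, -0.0173, 0.0482], 0.76, array([278., 235.])), ([0.5269, -0.0205, 0.0268], 0.74, array([272., 166.]))]
lid_hole_left [([0.4856, 0.0602, 0.0506], 0.76, array([178., 238.])), ([0.4959, -0.1734, 0.0581], 0.28, array([487., 181.]))]
cassette_center [([0.525, -0.0216, 0.0282], 0.63, array([274., 168.]))]
blank_center [([0.5361, 0.0572, 0.0292], 0.96, array([175., 170.]))]
lid_edge [([0.5253, -0.0214, 0.0285], 0.49, array([273., 168.]))]
```

View pics/w3.png

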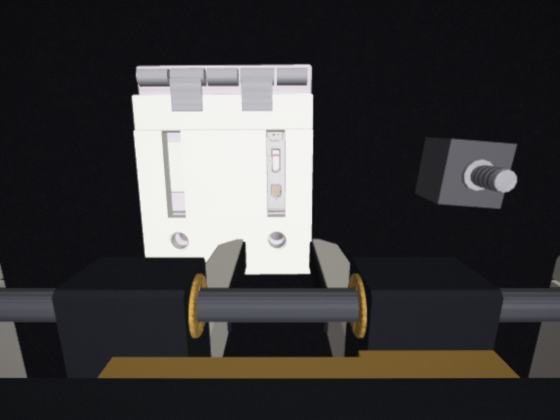

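Run:
```python
from h import *
a=cv2.imread('pics/w3.png');d=np.load('pics/w3.npy')
c=a[220:260,255:300];cv2.imwrite('pics/w3h.png',cv2.resize(c,(720,640),interpolation=cv2.INTER_CUBIC))
c=a[220:260,158:203];cv2.imwrite('pics/w3l.png',cv2.resize(c,(720,640),interpolation=cv2.INTER_CUBIC))
P=campose('wrist')
for u,v in [(277,228),(260,240),(294,240),(225,200),(225,140),(277,240),(180,228),(225,240),(225,100)]:
    print((u,v),pix2d(u,v,d[v,u],'wrist',P).round(4))
```

```text
(277, 228) [ 0.4823 -0.0179  0.0526]
(260, 240) [ 0.4749 -0.0035  0.0533]
(294, 240) [ 0.4707 -0.0295  0.0527]
(225, 200) [0.5094 0.018  0.0496]
(225, 140) [0.5532 0.0094 0.0499]
(277, 240) [ 0.4649 -0.0153  0.0309]
(180, 228) [0.4935 0.0558 0.0524]
(225, 240) [0.4788 0.0235 0.0526]
(225, 100) [0.5804 0.0045 0.0469]
```

View pics/w3h.png

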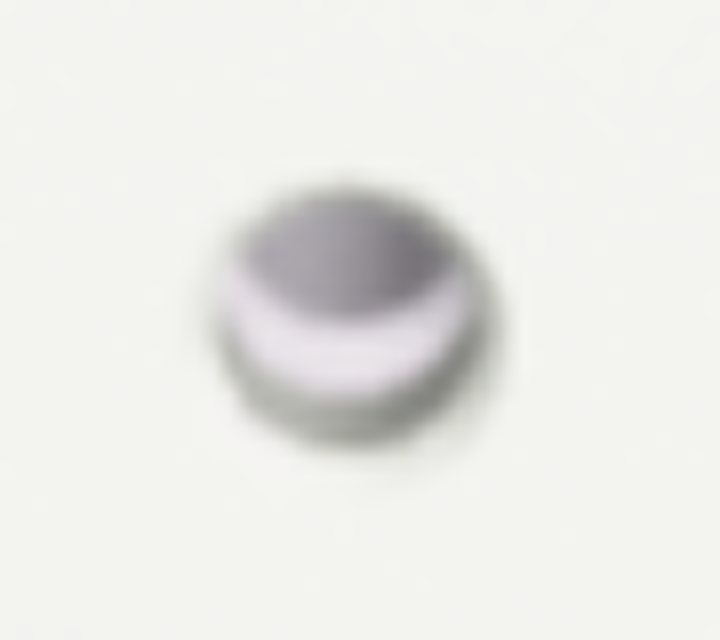

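View pics/w3l.png

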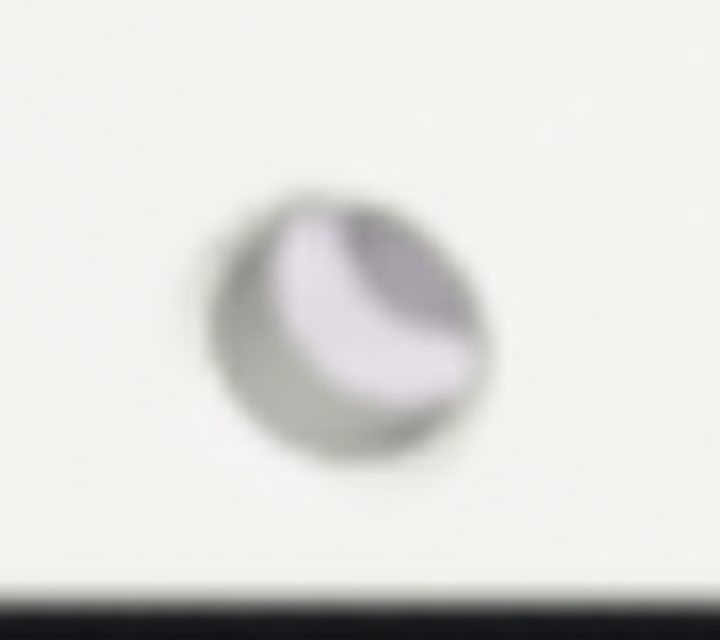

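Run:
```python
from h import *
P=campose('wrist')
r=pix2z(276.5,239.4,.0515,'wrist',P);l=pix2z(179.4,240.0,.0515,'wrist',P)
print(r,l,np.linalg.norm(l-r)); y=(l-r)/np.linalg.norm(l-r);yaw=np.arctan2(-y[0],y[1]);print('yaw',yaw)
u=np.array([y[1],-y[0],0])
print('base from lid',r-u*.0008)
b=pix2z(276.3,239.9,.032,'wrist',P);print('base from rim',b+u*.006)
plan([.497-.005,-.174,.221],down(np.pi+yaw))
print(ctrl.sense()['t'])
```

```text
[ 0.47282154 -0.01605421  0.0515    ] [0.48377152 0.0588521  0.0515    ] 0.07570243024317203
yaw -0.14515412095396346
base from lid [ 0.47202996 -0.0159385   0.0515    ]
base from rim [ 0.47139444 -0.01560704  0.032     ]
d [-0.0216  0.1531 -0.0278] a [-0.0051  0.0036 -0.0006] t 6.375 dist 0.15710506235933114 ang 0.35635248808085906
6.375
```

>>> jog_arm([
  {"dx": -0.022, "dy": 0.152, "dz": -0.048, "ax": -0.005, "ay": 0.004, "az": 0, "grip": 0.06},
  {"dx": -0.022, "dy": 0.152, "dz": -0.048, "ax": -0.005, "ay": 0.004, "az": 0, "grip": 0.06},
  {"dx": -0.022, "dy": 0.152, "dz": -0.048, "ax": -0.005, "ay": 0.004, "az": 0, "grip": 0.06},
  {"dx": -0.022, "dy": 0.152, "dz": -0.048, "ax": -0.005, "ay": 0.004, "az": 0, "grip": 0.06},
  {"dx": -0.022, "dy": 0.152, "dz": -0.048, "ax": -0.005, "ay": 0.004, "az": 0, "grip": 0.06},
])

```text
t: 7.0
tcp_pos: [0.512, -0.1755, 0.221]
orientation: [1.319, 1.57, -1.968]
ft_force: [-0.3, 0.1, 0.2]
width: 0.0601
```

Run:
```python
from h import *
p,Rt,s=cur();print(p,s['ft_force'],s['t'],s['width'])
save('wrist','w4')
for n in ['pin_knob']:
    r=ctrl.landmark_of('wrist',n); print(n,[(np.round(x['centre'],4).tolist(),round(x['score'],2),np.round(proj(x['centre'],'wrist'),0)) for x in r[:2]])
for z,X in [('top',[.4975,-.173,.074]),('collar',[.4975,-.173,.046])]: print(z,proj(X,'wrist'))
a=cv2.imread('pics/w4.png')[160:280,200:350];cv2.imwrite('pics/w4z.png',cv2.resize(a,(750,600),interpolation=cv2.INTER_CUBIC))
```

```text
[ 0.51200161 -0.17552173  0.22096939] [-0.29566999  0.06417174  0.24323109] 7.0 0.060061090396197794
pin_knob [([0.5019, -0.1724, 0.058], 0.93, array([275., 229.]))]
top (np.float64(276.9297815731054), np.float64(240.3951138138105))
collar (np.float64(276.919783141752), np.float64(229.3681885347267))
```

View pics/w4z.png

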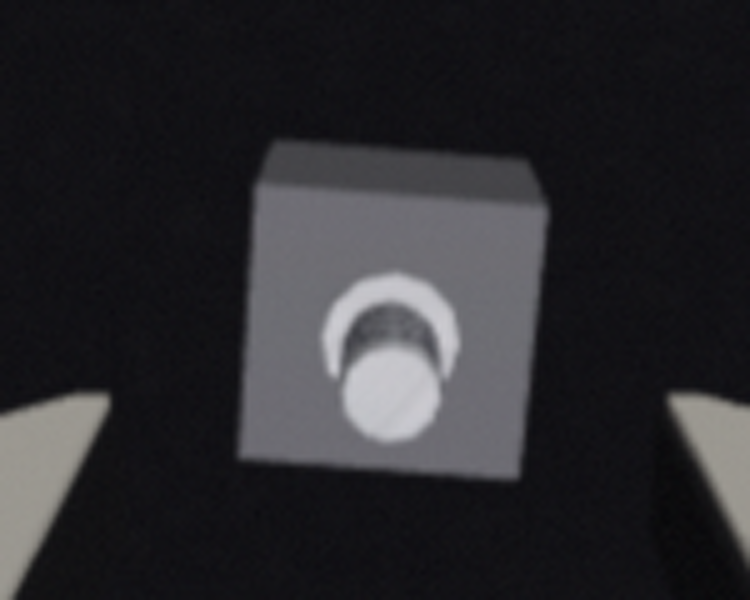

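Run:
```python
from h import *
X=pix2z(277.8,238.2,.074,'wrist');print(X)
d=np.load('pics/w4.npy');print(pix2d(277.8,238.2,d[238,278],'wrist'), pix2d(260,215,d[215,260],'wrist'))
p,Rt,s=cur()
plan([X[0],X[1],.060+.074],down(np.pi-.145))
```

```text
[ 0.49918415 -0.17392923  0.074     ]
[ 0.49931329 -0.17394696  0.07437023] [ 0.51146367 -0.16026414  0.04271065]
d [0.0871 0.0007 0.0129] a [ 0.0007 -0.0002 -0.0005] t 7.1 dist 0.0880500709676081 ang 0.05110921683833454
```

>>> jog_arm([
  {"dx": 0.02, "dy": 0.001, "dz": 0.013, "ax": 0, "ay": 0, "az": 0, "grip": 0.05},
  {"dx": 0.06, "dy": 0.001, "dz": 0.013, "ax": 0, "ay": 0, "az": 0, "grip": 0.04},
  {"dx": 0.087, "dy": 0.001, "dz": 0.013, "ax": 0, "ay": 0, "az": 0, "grip": 0.035},
  {"dx": 0.087, "dy": 0.001, "dz": 0.013, "ax": 0, "ay": 0, "az": 0, "grip": 0.035},
  {"dx": 0.087, "dy": 0.001, "dz": 0.013, "ax": 0, "ay": 0, "az": 0, "grip": 0.012},
  {"dx": 0.087, "dy": 0.001, "dz": 0.013, "ax": 0, "ay": 0, "az": 0, "grip": 0.0},
  {"dx": 0.087, "dy": 0.001, "dz": 0.013, "ax": 0, "ay": 0, "az": 0, "grip": 0.0},
  {"dx": 0.087, "dy": 0.001, "dz": 0.013, "ax": 0, "ay": 0, "az": 0, "grip": 0.0},
], squeeze=40)

```text
t: 8.1
tcp_pos: [0.4995, -0.1743, 0.1354]
orientation: [2.833, 1.569, -0.452]
ft_force: [-0.3, 1.4, 8.0]
width: 0.0152
```

Run:
```python
from h import *
p,Rt,s=cur();print(p,s['ft_force'],s['wrist_torque'],s['t'],s['width'])
```

```text
[ 0.4995239  -0.17426509  0.13538589] [-0.27229523  1.4421003   7.95092564] [ 0.37053307  0.17263773 -0.00777334] 8.1 0.015158054550330521
```

>>> jog_arm([
  {"dx": -0.02, "dy": 0, "dz": 0, "ax": 0, "ay": 0, "az": 0, "grip": 0},
  {"dx": -0.045, "dy": 0, "dz": 0, "ax": 0, "ay": 0, "az": 0, "grip": 0},
  {"dx": -0.075, "dy": 0, "dz": 0, "ax": 0, "ay": 0, "az": 0, "grip": 0},
  {"dx": -0.075, "dy": 0, "dz": 0, "ax": 0, "ay": 0, "az": 0, "grip": 0},
], squeeze=50)

```text
t: 8.6
tcp_pos: [0.5001, -0.1745, 0.214]
orientation: [2.876, 1.564, -0.41]
ft_force: [0.2, -0.5, -0.7]
width: 0.0148
```

Run:
```python
from h import *
p,Rt,s=cur();print(p,s['ft_force'],s['wrist_torque'],s['t'],s['width'],Rt.round(4))
plan([.4722,-.0163,.210],down(np.pi-.145))
save('wrist','w5');save('side','s5')
a=cv2.imread('pics/w5.png')[160:280,200:350];a=cv2.resize(a,(500,400),interpolation=cv2.INTER_CUBIC)
b=cv2.imread('pics/s5.png')[140:290,220:320];b=cv2.resize(b,(267,400),interpolation=cv2.INTER_CUBIC)
cv2.imwrite('pics/c5.png',np.hstack([a,b]))
```

```text
[ 0.50009058 -0.1745184   0.21402453] [ 0.1595119  -0.46877128 -0.71911497] [ 0.03748791  0.03117932 -0.05248223] 8.6 0.014753426974279615 [[ 0.0062 -0.1438 -0.9896]
 [-0.0027 -0.9896  0.1438]
 [-1.      0.0018 -0.0065]]
d [ 0.0034 -0.1526  0.0504] a [ 0.0007 -0.0065 -0.0018] t 8.6 dist 0.16070825693996107 ang 0.3897348227155256
```

View pics/c5.png

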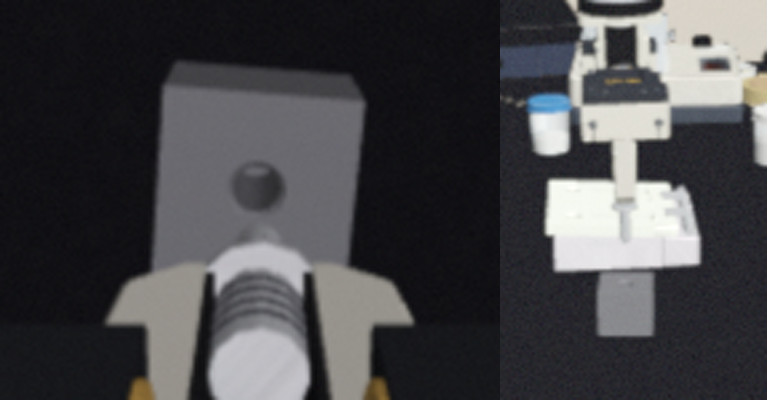

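>>> jog_arm([
  {"dx": 0.0, "dy": -0.05, "dz": 0.017, "ax": 0, "ay": -0.005, "az": 0, "grip": 0},
  {"dx": 0.0, "dy": -0.1, "dz": 0.033, "ax": 0, "ay": -0.005, "az": 0, "grip": 0},
  {"dx": 0.0, "dy": -0.14, "dz": 0.046, "ax": 0, "ay": -0.005, "az": 0, "grip": 0},
  {"dx": 0.003, "dy": -0.1526, "dz": 0.0504, "ax": 0, "ay": -0.005, "az": -0.002, "grip": 0},
  {"dx": 0.003, "dy": -0.1526, "dz": 0.0504, "ax": 0, "ay": -0.005, "az": -0.002, "grip": 0},
  {"dx": 0.003, "dy": -0.1526, "dz": 0.0504, "ax": 0, "ay": -0.005, "az": -0.002, "grip": 0},
])

```text
t: 9.45
tcp_pos: [0.4715, -0.0168, 0.2073]
orientation: [-0.274, 1.568, 2.723]
ft_force: [-0.4, 0.4, -0.7]
width: 0.0152
```

Run:
```python
from h import *
p,Rt,s=cur();print(p,s['ft_force'],s['wrist_torque'],s['t'],s['width'],Rt.round(4))
plan([.4722,-.0163,.180],down(np.pi-.145))
P=campose('wrist')
save('wrist','w6')
a=cv2.imread('pics/w6.png')[140:260,200:350];a=cv2.resize(a,(750,600),interpolation=cv2.INTER_CUBIC)
cv2.imwrite('pics/c6.png',a)
print(proj([.4728,-.0161,.0515],'wrist',P))
```

```text
[ 0.47153121 -0.01681604  0.2072643 ] [-0.4227662   0.35656065 -0.7201268 ] [ 0.00882317  0.00260035 -0.01448283] 9.45 0.015160967234146942 [[-2.800e-03 -1.445e-01 -9.895e-01]
 [ 1.300e-03 -9.895e-01  1.445e-01]
 [-1.000e+00 -8.000e-04  3.000e-03]]
d [ 0.0273 -0.0006 -0.0007] a [-0.      0.003   0.0008] t 9.45 dist 0.027277380766178486 ang 0.17624053364601244
(np.float64(275.9024997236329), np.float64(217.15797253900323))
```

View pics/c6.png

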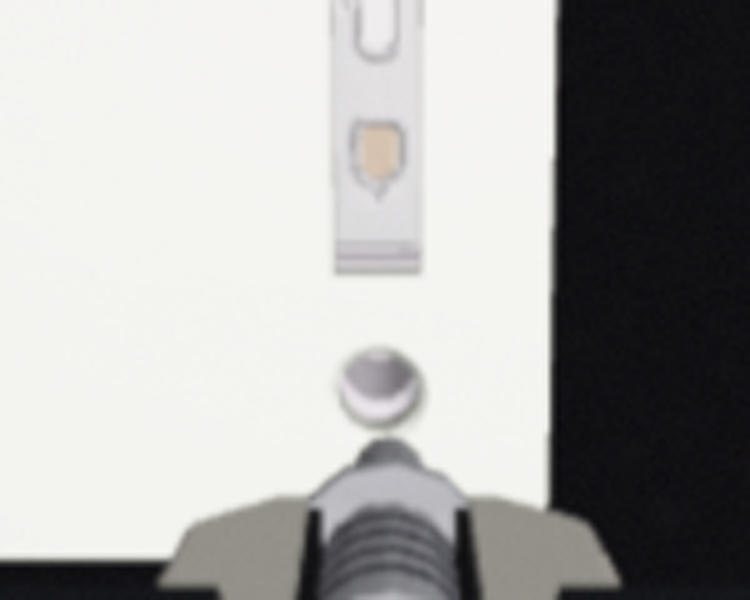

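Run:
```python
from h import *
p,Rt,s=cur();P=campose('wrist')
for x,r in [(.1274,0),(.1274,.003),(.1274,.005),(.1214,.005),(.0934,.012),(.0894,.012)]:
    print(x,r,[round((v-o)*5,0) for v,o in zip(proj(p+Rt@np.array([x,0,.00035-r]),'wrist',P),(200,140))])
```

```text
0.1274 0 [np.float64(384.0), np.float64(453.0)]
0.1274 0.003 [np.float64(384.0), np.float64(433.0)]
0.1274 0.005 [np.float64(384.0), np.float64(419.0)]
0.1214 0.005 [np.float64(384.0), np.float64(432.0)]
0.0934 0.012 [np.float64(384.0), np.float64(446.0)]
0.0894 0.012 [np.float64(384.0), np.float64(456.0)]
```

>>> jog_arm([
  {"dx": 0.0, "dy": -0.0012, "dz": -0.001, "ax": 0, "ay": 0.003, "az": 0.001, "grip": 0},
  {"dx": 0.01, "dy": -0.0012, "dz": -0.001, "ax": 0, "ay": 0.003, "az": 0.001, "grip": 0},
  {"dx": 0.02, "dy": -0.0012, "dz": -0.001, "ax": 0, "ay": 0.003, "az": 0.001, "grip": 0},
  {"dx": 0.02, "dy": -0.0012, "dz": -0.001, "ax": 0, "ay": 0.003, "az": 0.001, "grip": 0},
])

```text
t: 10.0
tcp_pos: [0.4723, -0.0159, 0.186]
orientation: [0.118, 1.569, 3.114]
ft_force: [-0.3, 0.1, -0.1]
width: 0.0148
```

Run:
```python
from h import *
p,Rt,s=cur();print(p,s['ft_force'],s['wrist_torque'],s['t'],s['width'],Rt.round(4))
plan([.4724,-.0157,.17],down(np.pi-.145))
save('wrist','w7')
a=cv2.imread('pics/w7.png')[140:260,200:350];a=cv2.resize(a,(750,600),interpolation=cv2.INTER_CUBIC)
cv2.imwrite('pics/c7.png',a)
```

```text
[ 0.47225711 -0.01586056  0.18603868] [-0.32225724  0.07443548 -0.08600355] [ 0.03182988  0.03940881 -0.02879386] 10.0 0.014795448778622598 [[-1.800e-03 -1.450e-01 -9.894e-01]
 [ 0.000e+00 -9.894e-01  1.450e-01]
 [-1.000e+00  2.000e-04  1.700e-03]]
d [ 0.016  -0.0002 -0.0001] a [-0.0005  0.0017 -0.0002] t 10.0 dist 0.01604011790182632 ang 0.10511301299225259
```

View pics/c7.png

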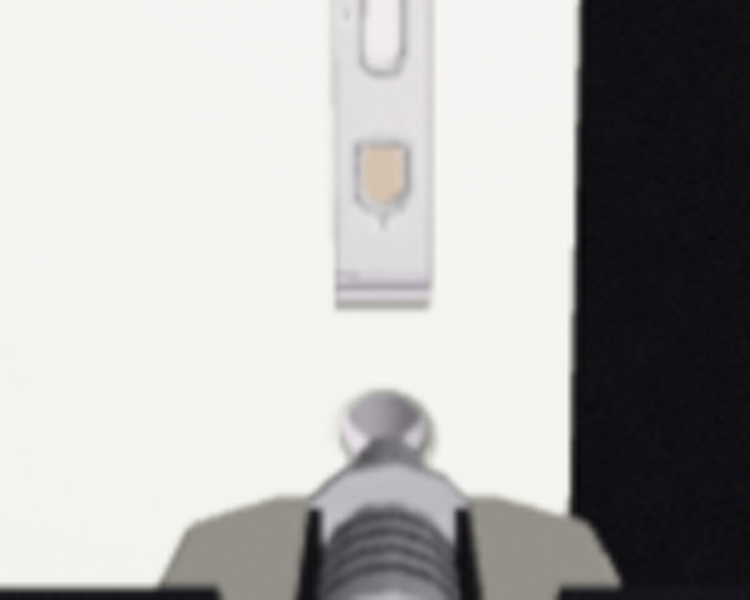

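>>> jog_arm([
  {"dx": 0.006, "dy": -0.0002, "dz": 0, "ax": 0, "ay": 0.0015, "az": 0, "grip": 0},
  {"dx": 0.012, "dy": -0.0002, "dz": 0, "ax": 0, "ay": 0.0015, "az": 0, "grip": 0},
  {"dx": 0.016, "dy": -0.0002, "dz": 0, "ax": 0, "ay": 0.0015, "az": 0, "grip": 0},
  {"dx": 0.016, "dy": -0.0002, "dz": 0, "ax": 0, "ay": 0.0015, "az": 0, "grip": 0},
])

```text
t: 10.55
tcp_pos: [0.4724, -0.0156, 0.1704]
orientation: [2.209, 1.571, -1.078]
ft_force: [-0.5, 0.5, -0.2]
width: 0.0148
```

Run:
```python
from h import *
p,Rt,s=cur();print(p,s['ft_force'],s['wrist_torque'],s['t'],s['width'],Rt.round(4))
save('wrist','w8')
a=cv2.imread('pics/w8.png')[140:260,200:350];a=cv2.resize(a,(750,600),interpolation=cv2.INTER_CUBIC)
cv2.imwrite('pics/c8.png',a)
```

```text
[ 0.47239083 -0.01560383  0.17041987] [-0.52970137  0.54007926 -0.20554107] [ 0.07005053 -0.01980024  0.01329363] 10.55 0.014832528779176476 [[ 1.000e-04 -1.448e-01 -9.895e-01]
 [-2.000e-04 -9.895e-01  1.448e-01]
 [-1.000e+00  2.000e-04 -1.000e-04]]
```

View pics/c8.png

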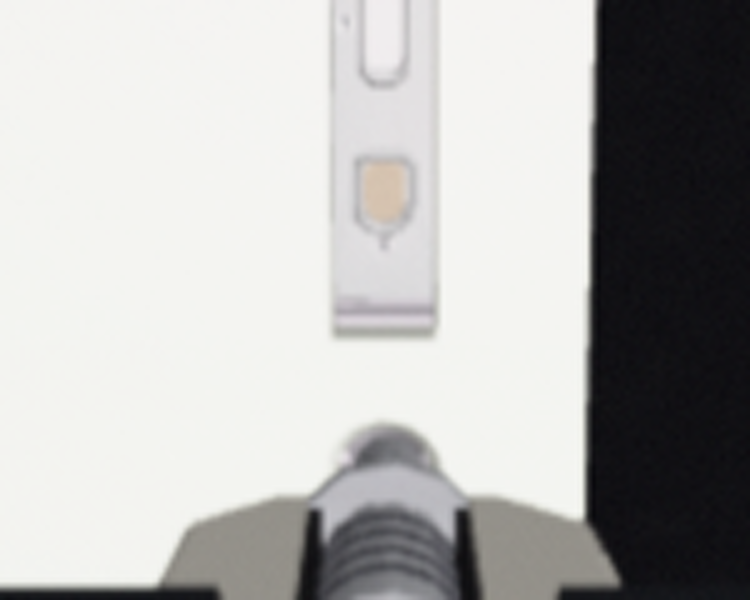

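>>> jog_arm([
  {"dx": 0.006, "dy": 0, "dz": 0, "ax": 0, "ay": 0, "az": 0, "grip": 0},
  {"dx": 0.012, "dy": 0, "dz": 0, "ax": 0, "ay": 0, "az": 0, "grip": 0},
  {"dx": 0.016, "dy": 0, "dz": 0, "ax": 0, "ay": 0, "az": 0, "grip": 0},
  {"dx": 0.016, "dy": 0, "dz": 0, "ax": 0, "ay": 0, "az": 0, "grip": 0},
])

```text
t: 11.1
tcp_pos: [0.4724, -0.0156, 0.1543]
orientation: [1.0, 1.571, -2.287]
ft_force: [0.2, -0.1, -0.0]
width: 0.0149
```

Run:
```python
from h import *
p,Rt,s=cur();print(p,s['ft_force'],s['wrist_torque'],s['t'],s['width'],Rt.round(4))
```

```text
[ 0.47237426 -0.01563042  0.15428661] [ 0.16984423 -0.09849656 -0.04739679] [ 0.02334486  0.01383012 -0.00525548] 11.1 0.014858807623705518 [[-2.000e-04 -1.449e-01 -9.894e-01]
 [-2.000e-04 -9.894e-01  1.449e-01]
 [-1.000e+00  2.000e-04  1.000e-04]]
```

>>> jog_arm([
  {"dx": 0.006, "dy": 0, "dz": 0, "ax": 0, "ay": 0, "az": 0, "grip": 0},
  {"dx": 0.011, "dy": 0, "dz": 0, "ax": 0, "ay": 0, "az": 0, "grip": 0},
  {"dx": 0.014, "dy": 0, "dz": 0, "ax": 0, "ay": 0, "az": 0, "grip": 0},
  {"dx": 0.0165, "dy": 0, "dz": 0, "ax": 0, "ay": 0, "az": 0, "grip": 0},
  {"dx": 0.0175, "dy": 0, "dz": 0, "ax": 0, "ay": 0, "az": 0, "grip": 0},
], squeeze=60)

```text
t: 11.72
tcp_pos: [0.4724, -0.0157, 0.1372]
orientation: [1.311, 1.57, -1.976]
ft_force: [-6.2, -0.3, 14.6]
width: 0.0148
```

Run:
```python
from h import *
p,Rt,s=cur();print(p,s['ft_force'],s['wrist_torque'],s['t'],s['width'],Rt.round(4))
save('side','s9');save('wrist','w9')
a=cv2.imread('pics/s9.png')[160:260,200:340];a=cv2.resize(a,(560,400),interpolation=cv2.INTER_CUBIC)
cv2.imwrite('pics/c9.png',a)
```

```text
[ 0.47242171 -0.01565079  0.13716226] [-6.24252486 -0.28437088 14.58565161] [ 0.05201377  1.28157003 -0.02855358] 11.725 0.014753750834285354 [[-1.000e-04 -1.449e-01 -9.894e-01]
 [-3.000e-04 -9.894e-01  1.449e-01]
 [-1.000e+00  3.000e-04  1.000e-04]]
```

View pics/c9.png

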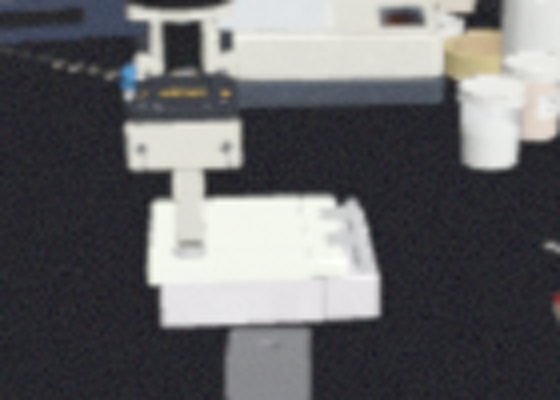

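View pics/w9.png

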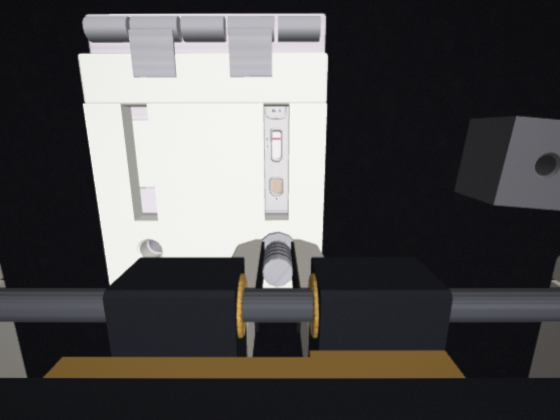

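>>> jog_arm([
  {"dx": 0.0006, "dy": 0, "dz": 0.0006, "ax": 0, "ay": 0, "az": 0, "grip": 0},
  {"dx": 0.0006, "dy": 0, "dz": 0.0006, "ax": 0, "ay": 0, "az": 0, "grip": 0},
  {"dx": 0.0006, "dy": 0, "dz": 0.0006, "ax": 0, "ay": 0, "az": 0, "grip": 0},
])

```text
t: 12.2
tcp_pos: [0.4723, -0.0156, 0.1373]
orientation: [2.999, 1.569, -0.288]
ft_force: [-0.6, -0.8, 6.3]
width: 0.0148
```

Run:
```python
from h import *
p,Rt,s=cur();print(p,s['ft_force'],s['wrist_torque'],s['t'],s['width'],Rt[:,0].round(4))
P=campose('wrist');_,d=save('wrist','w10')
for u,v in [(200,80),(200,120),(200,160),(200,200),(200,235),(310,90),(310,210)]:
    print((u,v),np.median([pix2d(u+i,v+j,d[v+j,u+i],'wrist',P) for i in range(-3,4) for j in range(-3,4)],axis=0).round(4))
```

```text
[ 0.47225626 -0.015629    0.13727109] [-0.61974655 -0.79619209  6.28735617] [-0.01381582  0.21324112  0.01014897] 12.2 0.01478916953105392 [ 1.4e-03 -4.0e-04 -1.0e+00]
(200, 80) [0.571  0.0105 0.0445]
(200, 120) [0.5511 0.0146 0.0448]
(200, 160) [0.5303 0.0187 0.0449]
(200, 200) [0.508  0.0236 0.0447]
(200, 235) [0.4872 0.028  0.0448]
(310, 90) [ 0.5577 -0.0459  0.0449]
(310, 210) [ 0.4928 -0.0381  0.0446]
```

>>> jog_arm([
  {"dx": 0.0015, "dy": 0, "dz": 0.0001, "ax": 0, "ay": 0, "az": 0, "grip": 0},
  {"dx": 0.0015, "dy": 0, "dz": 0.0001, "ax": 0, "ay": 0, "az": 0, "grip": 0},
  {"dx": 0.0015, "dy": 0, "dz": 0.0001, "ax": 0, "ay": 0, "az": 0, "grip": 0},
  {"dx": 0.0015, "dy": 0, "dz": 0.0001, "ax": 0, "ay": 0, "az": 0, "grip": 0},
])

```text
t: 12.75
tcp_pos: [0.4724, -0.0157, 0.1371]
orientation: [3.019, 1.568, -0.268]
ft_force: [-8.3, 1.4, 17.0]
width: 0.0149
```

Run:
```python
from h import *
for i in range(4):
    p,Rt,s=cur();print(p,s['ft_force'],s['wrist_torque'],s['t'],s['width'],Rt[:,0].round(4)); ctrl.grab_frame('wrist')
```

```text
[ 0.47242291 -0.01565741  0.13708404] [-8.25399452  1.37377117 17.03312297] [5.59695000e-02 1.51708108e+00 1.03360655e-03] 12.75 0.014904285657042101 [ 2.3e-03 -6.0e-04 -1.0e+00]
[ 0.47241085 -0.01563512  0.13707506] [-8.59609314 -0.44004774 16.30094866] [ 0.08979517  1.47228721 -0.02739179] 12.8 0.01439885368895861 [ 2.3e-03 -6.0e-04 -1.0e+00]
[ 0.47241759 -0.01564193  0.13707286] [-7.92572150e+00  2.37615880e-03  1.68838457e+01] [0.04820621 1.57178238 0.01964039] 12.85 0.014572155202275876 [ 2.3e-03 -6.0e-04 -1.0e+00]
[ 0.47241499 -0.01566413  0.13707462] [-8.81940468  0.67360017 16.68577097] [0.11289942 1.58464082 0.03713845] 12.9 0.014881377298367724 [ 2.3e-03 -6.0e-04 -1.0e+00]
```

Run:
```python
from h import *
P=campose('wrist');_,d=save('wrist','w11')
for u,v in [(200,80),(200,160),(200,235),(310,90),(310,210)]:
    print((u,v),np.median([pix2d(u+i,v+j,d[v+j,u+i],'wrist',P) for i in range(-3,4) for j in range(-3,4)],axis=0).round(4))
r=ctrl.landmark_of('wrist','cassette_center');print(r[:1]);
r=ctrl.landmark_of('wrist','pin_collar');print(r[:1]);r=ctrl.landmark_of('wrist','pin_knob');print(r[:1])
for n in ['bottle','cup','pouch']: ctrl.grab_frame('side') if n=='bottle' else 0; print(n,ctrl.landmark_of('side',n)[:1])
print(ctrl.sense()['ft_force'],ctrl.sense()['t'])
```

```text
(200, 80) [0.5711 0.0103 0.0449]
(200, 160) [0.5304 0.0189 0.0449]
(200, 235) [0.4872 0.0281 0.0443]
(310, 90) [ 0.5578 -0.046   0.0449]
(310, 210) [ 0.493  -0.0381  0.0447]
[{'centre': [0.5268, -0.0229, 0.0284], 'score': 0.88}]
[{'centre': [0.4709, -0.0164, 0.0435], 'score': 0.87}]
[]
bottle [{'centre': [0.6634, -0.3659, -0.0023], 'score': 0.6}]
cup []
pouch [{'centre': [0.4447, -0.4239, 0.004], 'score': 0.95}]
[-8.14574605  0.06104523 16.73844802] 13.35
```

View pics/w11.png

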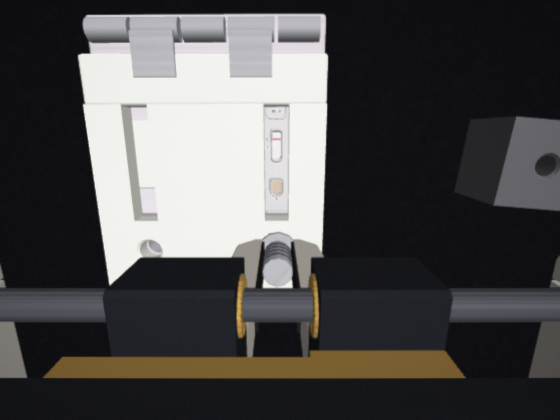

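```bash
python3 -c "
from h import *
print(ctrl.sign_off())"
```

```text
the job is handed in; nothing more can be done
None
```

I closed the lid on the holder, put the pin through the lid and base holes on the cassette's side, and handed the job in while still pressing it down. No verdict was reported. The last clock reading before hand-in was 13.35 s.

The cassette is in the right (−y) nest; the wrist picture through the lid windows shows it there, with the blank on the left.

What the last checks showed:
- **Lid:** depth readings are level at 44 to 45 mm from hinge to free edge, so it looks fully shut.
- **Pin:** the collar was found at about 43.5 mm, with the tool vertical. The pin slid through both holes with almost no force.
- **Force:** the wrist force was steady at about 17 N downward. There was also about 8 N sideways, probably the shank against a hole wall. I once reduced the sideways force, but the downward push dropped too, so I left it in.
- **Grip:** squeeze was set to 60 N.
- **Cassette:** found at (0.527, −0.023, 0.028), within 2 mm of where it started.
- **Bystanders:** the bottle was found where it was and the pouch within about 3 mm, which is inside the network's error. The cup was not detected in the last side picture, but the arm never went near it.

The network also did not find the pin knob in the last wrist picture, though it is plainly visible there between the fingers. I could not measure the force between pin and lid directly; I only inferred it from the wrist force.

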